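# Close the slide box on the scale and print its weight label

## Task

One open slide box, the long or the short one, is standing on the label-printing scale and has to be weighed with its lid on: find the lid of its length on the table and put it squarely over the box, fully home, leaving the box on the scale's platform. Then let go and press the large round print key on the scale's console fully down and let it spring back up, not before the box is closed. Do not press the two small keys, and leave the other slide box, its lid and the tape dispenser where they are.

Things in the scene. Friction and masses are not known exactly. Their poses are not given: they have to be found in the camera images.
- scale: fixed grey bench scale, 300 (own x) x 250 (own y) mm. Origin: centre of its underside on the table, z up. Own -x end is the raised console (90 mm deep, deck 55 mm above the table) with a display at its +y end and three round keys; the rest is the steel platform, 200 x 250 mm, top 50 mm above the table
- platform (a point): centre of the platform's upper face, 50 mm above the table; axes as the scale
- print_key_top (a point): centre of the top of the print key, the large round white cap (38 mm across) at the console's -y end; at rest it stands 11 mm proud of the deck, 66 mm above the table. The point moves with the key
- print_key (a joint): travel of the print key in m: 0 up, 0.006 fully down; straight down; a spring pushes it back (2 N at the start, 6 N fully down)
- zero_key (a joint): travel of a small round key (20 mm across, 5 mm proud), on the deck 70 mm from the print key, nearer the robot; 0 up, 0.003 down; must stay up
- tare_key (a joint): travel of the other small round key, like the zero key and 38 mm further from the robot, nearer the platform; 0 up, 0.003 down; must stay up
- long_box: open long box for mounted photographic slides, brown board, 160 (own y, its long axis) x 55 (own x) x 54 mm high, filled with a row of white slide mounts that stay below the rim; loose. Origin: centre of its underside, z up. Stands on the scale or on the registers (underside 50 mm above the table either way), about 0.32 kg
- short_box: open short box for mounted photographic slides, brown board, 110 (own y, its long axis) x 55 (own x) x 54 mm high, filled with a row of white slide mounts that stay below the rim; loose. Origin: centre of its underside, z up. Stands on the scale or on the registers (underside 50 mm above the table either way), about 0.22 kg
- long_lid: long brown board lid, open at the bottom: outside 172 (own y, long axis) x 66 (own x) x 32 mm high, walls and top 2 mm; fits loosely over the long box (3.5 mm play each side, 4 mm each end), far too long for the other. Lies on the table right way up; grip it across its 66 mm. Origin: centre of its lower rim, 24 mm above the box's origin when fully home. 30 to 70 g
- short_lid: short brown board lid, open at the bottom: outside 122 (own y, long axis) x 66 (own x) x 32 mm high, walls and top 2 mm; fits loosely over the short box (3.5 mm play each side, 4 mm each end), too short for the other. Lies on the table right way up; grip it across its 66 mm. Origin: centre of its lower rim, 24 mm above the box's origin when fully home. 30 to 70 g
- registers: two bound registers stacked, fixed, 170 (own x) x 240 (own y) x 50 mm high; the slide box that is not being weighed stands on them. Origin: centre of the underside
- tape_dispenser: black desk tape dispenser, 160 (own x) x 60 x 94 mm high, loose, 0.9 kg, not to be moved. Origin: centre of its underside
Mind the look-alikes: they are no part of the job. Leave any red or turquoise look-alike of the short_lid alone.

How it is judged (in metres and radians):
On the way, in this order (a step that is already met when the one before it is completed fails the run):
1. the slide box on the scale is closed: its own lid is squarely and fully home and let go (((horizontal distance between long_box and platform below 0.06 m and height (world z) of long_box between 0.046 and 0.054 m and angle between each of long_box, long_lid's own z axis and vertical below 0.05 rad and horizontal distance between long_lid and long_box below 0.008 m and z of long_lid in the frame of long_box below 0.027 m and angle between the y axis of long_lid and the y axis of long_box, either way round below 0.12 rad and contact force between each of the arm, the fingers and long_lid below 0.05 N) or (horizontal distance between short_box and platform below 0.06 m and height (world z) of short_box between 0.046 and 0.054 m and angle between each of short_box, short_lid's own z axis and vertical below 0.05 rad and horizontal distance between short_lid and short_box below 0.008 m and z of short_lid in the frame of short_box below 0.027 m and angle between the y axis of short_lid and the y axis of short_box, either way round below 0.12 rad and contact force between each of the arm, the fingers and short_lid below 0.05 N))), for 0.2 s.
2. the print key is fully down (more than 5 of its 6 mm) with the closed box on the platform (value of joint print_key above 0.005 m and ((horizontal distance between long_box and platform below 0.06 m and height (world z) of long_box between 0.046 and 0.054 m and angle between each of long_box, long_lid's own z axis and vertical below 0.05 rad and horizontal distance between long_lid and long_box below 0.008 m and z of long_lid in the frame of long_box below 0.027 m and angle between the y axis of long_lid and the y axis of long_box, either way round below 0.12 rad) or (horizontal distance between short_box and platform below 0.06 m and height (world z) of short_box between 0.046 and 0.054 m and angle between each of short_box, short_lid's own z axis and vertical below 0.05 rad and horizontal distance between short_lid and short_box below 0.008 m and z of short_lid in the frame of short_box below 0.027 m and angle between the y axis of short_lid and the y axis of short_box, either way round below 0.12 rad))), for 0.05 s.
At the end, for the whole second after the job is handed in: The box on the scale is upright on the platform (centres within 60 mm), at rest, with its own lid let go, square (8 mm, 0.12 rad), level and within 3 mm of home. All keys are up (1 mm). The other box, its lid and the tape dispenser are within 30 mm of their starts (value of joint each of print_key, zero_key, tare_key below 0.001 m and ((horizontal distance between long_box and platform below 0.06 m and height (world z) of long_box between 0.046 and 0.054 m and angle between each of long_box, long_lid's own z axis and vertical below 0.05 rad and horizontal distance between long_lid and long_box below 0.008 m and z of long_lid in the frame of long_box below 0.027 m and angle between the y axis of long_lid and the y axis of long_box, either way round below 0.12 rad and linear speed of each of long_lid, long_box below 0.01 m/s and distance of each of short_box, short_lid from where it was at the start of the episode below 0.03 m) or (horizontal distance between short_box and platform below 0.06 m and height (world z) of short_box between 0.046 and 0.054 m and angle between each of short_box, short_lid's own z axis and vertical below 0.05 rad and horizontal distance between short_lid and short_box below 0.008 m and z of short_lid in the frame of short_box below 0.027 m and angle between the y axis of short_lid and the y axis of short_box, either way round below 0.12 rad and linear speed of each of short_lid, short_box below 0.01 m/s and distance of each of long_box, long_lid from where it was at the start of the episode below 0.03 m)) and distance of tape_dispenser from where it was at the start of the episode below 0.03 m); the robot touches nothing.
It fails at once if the print key is pressed (over 3 mm) before the box on the scale is closed (value of joint print_key above 0.003 m and not ((horizontal distance between long_box and platform below 0.06 m and height (world z) of long_box between 0.046 and 0.054 m and angle between each of long_box, long_lid's own z axis and vertical below 0.05 rad and horizontal distance between long_lid and long_box below 0.008 m and z of long_lid in the frame of long_box below 0.027 m and angle between the y axis of long_lid and the y axis of long_box, either way round below 0.12 rad) or (horizontal distance between short_box and platform below 0.06 m and height (world z) of short_box between 0.046 and 0.054 m and angle between each of short_box, short_lid's own z axis and vertical below 0.05 rad and horizontal distance between short_lid and short_box below 0.008 m and z of short_lid in the frame of short_box below 0.027 m and angle between the y axis of short_lid and the y axis of short_box, either way round below 0.12 rad))).
It fails at once if a small key is pressed (value of joint any of zero_key, tare_key above 0.002 m).
It fails at once if the other slide box or its lid is moved by more than 30 mm ((horizontal distance between long_box and platform below 0.06 m and distance of any of short_box, short_lid from where it was at the start of the episode above 0.03 m) or (horizontal distance between short_box and platform below 0.06 m and distance of any of long_box, long_lid from where it was at the start of the episode above 0.03 m)).
It fails at once if the tape dispenser is moved by more than 30 mm (distance of tape_dispenser from where it was at the start of the episode above 0.03 m).
It also fails if it takes over 54 s, if anything falls off the work surface, if the arm or the gripper's body presses on something with over 40 N, if the wrist force passes 120 N, or if a joint passes its speed limit or range.

## Robot

A 7-joint arm with a two-finger parallel gripper is mounted at the origin on the work surface. World frame = base frame: x ahead of the robot, y to its left, z up, the work surface at z = 0. Lengths are in mm, angles in degrees, forces in N, time in s.
With the tool pointing down it reaches from about 400 to 850 mm from the base axis. Payload 10.4 kg.
Tool frame: the origin (TCP) lies between the finger pads; the fingertips stand 11 mm ahead of it and the grasp point (between the pads) lies 8 mm behind it; z points along the fingers, y is the line along which they close (so a half turn about z gives the same grasp; the last joint's range is limited). The gripper opens to 85 mm and grips with 20 to 120 N. Pads are 22 mm wide; open, the fingers measure 114 mm over their backs; the gripper's body (76 mm by 85 mm) begins 54 mm behind the grasp point. The pads swing forward as they close: fully open they stand 13 mm farther back than shut.
Start: joints at [-71.941, 19.034, -3.707, 83.658, 1.238, 77.344, -5.071], TCP at [207.12, 589.704, 242.338] pointing down, gripper open.
Joint ranges: [-148.97, 148.97], [-28.65, 121.19], [-84.17, 76.75], [9.2, 138.47], [-72.65, 252.65], [3.7, 117.97], [-149.18, 149.18]. Speed limits (degrees/s): [127.2, 127.2, 159.86, 159.86, 180, 180, 180].

## Interface

Orientations are given as [roll, pitch, yaw] about the fixed x, y, z axes, in that order (R = Rz(yaw) Ry(pitch) Rx(roll)).
In Python, from cell import ctrl gives the robot as it stands. The module is installed in compiled form; this text tells all that it offers.
- The arm moves only by the shell command python3 -m pendant 'ROWS' [FORCE]. ROWS is JSON, a list of rows, each an object with "xyz": the shift along the tool's x, y, z in cm, a list of three; "twist": the turn about the tool's z in rad; "grip": the opening, from 0 (shut) to 1 (fully open). A call has exactly 5 rows; each row shifts and turns the commanded pose from where the row before left it, along the tool's axes as they then stand; what a row does not reach is not made up. A row lasts 1/8 s, in which the tool goes at most 62.5 mm and 10.7 degrees, less where a joint would pass 70% of its speed; a pose out of reach is approached as far as the arm can. A call is refused whole if a number of a shift passes 6.25 or a number of a turn 0.188, either way. A call with a gripper value outside its range is refused whole. The fingers move at their own pace and stop on an object; FORCE is the grip in N (left out, the last holds). Time passes only in rows, so rows that do not move let the fingers close, or fill a call up. It gives the time, the measured TCP pose, the force, the opening and the grip force at its end, in the units of the state.
- ctrl.get_state(): the state, without advancing time (a new reading comes with each control period).
- ctrl.capture(name): name is "scene" or "top" or "wrist"; returns the picture (420x560x3 uint8, blue, green, red); there is no depth.
- ctrl.camera_info(name): a dict with "fx", "fy", "cx", "cy" (pixels), "extrinsics" (4x4, takes a point from camera to world coordinates); the wrist camera has in their place "mount" (4x4, takes a point from camera to tool coordinates, whose origin is the TCP and whose axes are the flange's). Camera axes: x right, y down, z forward; pixel columns grow to the right and rows downward; lengths in mm; the calibration is good to about 2 mm. A picture is of the moment at which its call begins: read the wrist's pose just before it. camera_info takes no time and is no camera call.
- ctrl.hand_in(): hands the job in; it is judged then, once.
The state is a dict: "time_s": time; "joints": joint angles; "joint_vel": joint speeds; "tau": joint torques, N m; "tcp_pos": TCP position; "orientation": TCP orientation; "contact_force": force on the tool from outside, world axes, zero at the start; "wrist_torque": the same for the moment, N m; "opening": finger opening in mm; "grasp_force": force on a finger pad.
Only numpy, scipy, OpenCV 4.12 (cv2) and the standard library are available. Lean on these libraries where they do the work, as an engineer would, in place of code of your own. Each camera call takes 0.05 s, during which the arm holds its last target. There are 200 camera calls.

## Working session

There is one attempt and no reset: what is moved stays moved. The work goes in short steps, Python scripts to look and compute and a shell command to move; the robot and the scene stay as the last step left them, time stands still between calls to the robot, and variables do not carry over. Pictures are saved under pics/ and viewed, at most 10 in all, crops included, and the job is handed in when it is done.

```bash
mkdir -p pics; python3 - <<'E'
from cell import ctrl
import cv2,numpy as np
np.set_printoptions(precision=2,suppress=True)
s=ctrl.get_state();print(s['time_s'],s['tcp_pos'],s['orientation'],s['opening'])
for n in('top','scene'):
    i=ctrl.capture(n);cv2.imwrite(f'pics/{n}0.png',i)
    c=ctrl.camera_info(n);print(n,c['fx'],c['fy'],c['cx'],c['cy']);print(np.array(c['extrinsics']))
print(ctrl.camera_info('wrist'))
E
```

```text
0.0 [207.03 589.34 241.51] [-179.92    0.01  160.65] 85.72070164843083
top 514.5586892168469 514.5586892168469 276.2647012454181 201.72228351838768
[[  -0.02   -1.      0.09  374.81]
 [  -1.      0.02   -0.01  129.4 ]
 [   0.01   -0.09   -1.   1558.11]
 [   0.      0.      0.      1.  ]]
scene 462.5991513909901 462.5991513909901 281.3761134692404 212.20980172710588
[[  -0.69    0.63   -0.37  983.48]
 [   0.73    0.58   -0.36  607.9 ]
 [  -0.01   -0.51   -0.86 1284.68]
 [   0.      0.      0.      1.  ]]
{'fx': 296.2039154586503, 'fy': 296.2039154586503, 'cx': 276.70006136313054, 'cy': 207.44676738707304, 'mount': array([[   0.  ,   -0.95,   -0.31,   78.61],
       [   1.  ,    0.  ,   -0.  ,    1.22],
       [   0.  ,   -0.31,    0.95, -131.3 ],
       [   0.  ,    0.  ,    0.  ,    1.  ]])}
```

View pics/top0.png

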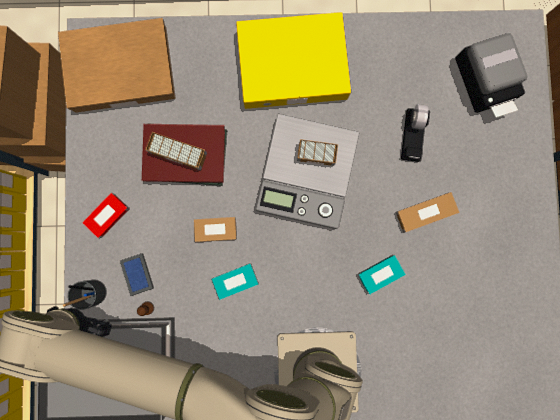

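View pics/scene0.png

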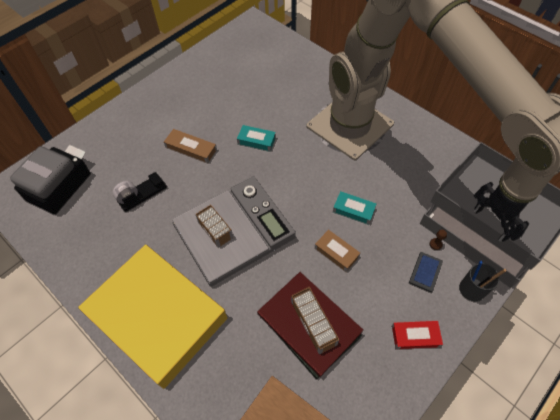

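The top view shows the short box on the scale at (317,151) and the long box on the registers at (176,150). The lid candidates are:
- brown at (215,229), about 42 px long
- brown at (428,212), about 60 px long, which is the long lid
- red at (105,215)
- turquoise at (235,281) and (381,274)

The short brown one at (215,229) fits by colour and length. I'll measure it and confirm it in a crop.

```bash
cat > h.py <<'E'
from cell import ctrl
import cv2,numpy as np
from scipy.spatial.transform import Rotation as R
np.set_printoptions(precision=1,suppress=True)
def cam(n,s=None):
    c=ctrl.camera_info(n);K=np.array([[c['fx'],0,c['cx']],[0,c['fy'],c['cy']],[0,0,1]])
    if n!='wrist': return K,np.array(c['extrinsics'])
    T=np.eye(4);T[:3,:3]=R.from_euler('xyz',s['orientation'],degrees=True).as_matrix();T[:3,3]=s['tcp_pos']
    return K,T@np.array(c['mount'])
def cast(px,z,K,E):
    px=np.atleast_2d(np.float64(px));d=np.c_[px,np.ones(len(px))]@np.linalg.inv(K).T@E[:3,:3].T
    o=E[:3,3];return o+d*((z-o[2])/d[:,2])[:,None]
def proj(P,K,E):
    p=(np.atleast_2d(P)-E[:3,3])@E[:3,:3]@K.T;return p[:,:2]/p[:,2:]
def rect(cnt,z,K,E):
    "min area rect of contour cast on plane z: centre, (long,short), yaw of long axis"
    P=cast(cnt.reshape(-1,2),z,K,E)[:,:2].astype(np.float32)
    b=cv2.boxPoints(cv2.minAreaRect(P));e=[b[1]-b[0],b[2]-b[1]];e.sort(key=np.linalg.norm)
    return b.mean(0),np.linalg.norm(e[1]),np.linalg.norm(e[0]),np.degrees(np.arctan2(e[1][1],e[1][0]))%180
def blobs(m,amin):
    m=cv2.morphologyEx(m,cv2.MORPH_CLOSE,np.ones((3,3),np.uint8))
    return [c for c in cv2.findContours(m,cv2.RETR_EXTERNAL,cv2.CHAIN_APPROX_NONE)[0] if cv2.contourArea(c)>amin]
E
python3 - <<'E'
from h import *
i=cv2.imread('pics/top0.png');K,E=cam('top')
hsv=cv2.cvtColor(i,cv2.COLOR_BGR2HSV)
print('hsv lid',hsv[229,200],hsv[212,405],'box rim',hsv[141,320],hsv[163,318],'key',hsv[210,325],'console',hsv[205,345])
m=cv2.inRange(hsv,(5,90,60),(20,255,255))
for c in blobs(m,40):
    x,y,w,h=cv2.boundingRect(c)
    if y<110 or y>260: continue
    print((x,y,w,h),*[rect(c,z,K,E) for z in (32,104)])
m=cv2.inRange(hsv,(0,0,185),(180,40,255))
for c in blobs(m,30):
    x,y,w,h=cv2.boundingRect(c)
    if 180<y<225 and 280<x<340: print('key',(x,y,w,h),rect(c,66,K,E))
cv2.imwrite('pics/crop.png',cv2.resize(i[100:260,130:370],None,fx=3.2,fy=3.2,interpolation=cv2.INTER_CUBIC))
E
```

```text
hsv lid [ 15 140 186] [ 16 144 189] box rim [ 15  46 194] [  9  40 102] key [  9  22 154] console [ 12  24 158]
(194, 217, 42, 25) (array([429. , 292.9], dtype=float32), np.float32(123.26399), np.float32(67.0194), np.float32(92.21155)) (array([426.4, 285.2], dtype=float32), np.float32(117.44856), np.float32(63.8575), np.float32(92.21152))
(20, 214, 13, 98) (array([344.7, 845.2], dtype=float32), np.float32(282.61063), np.float32(33.113), np.float32(179.87175)) (array([346.1, 811.5], dtype=float32), np.float32(269.2774), np.float32(31.55074), np.float32(179.87177))
(397, 192, 62, 40) (array([ 464.9, -340.5], dtype=float32), np.float32(179.39171), np.float32(66.20719), np.float32(108.40818)) (array([ 460.6, -318.3], dtype=float32), np.float32(170.92819), np.float32(63.08372), np.float32(108.40823))
(0, 162, 34, 56) (array([577.3, 857.9], dtype=float32), np.float32(182.54762), np.float32(81.21007), np.float32(27.844942)) (array([567.7, 823.6], dtype=float32), np.float32(173.9353), np.float32(77.37863), np.float32(27.844963))
(298, 139, 40, 26) (array([652.1, -17.6], dtype=float32), np.float32(115.953064), np.float32(65.91655), np.float32(80.75032)) (array([639.1, -10.7], dtype=float32), np.float32(110.482544), np.float32(62.80665), np.float32(80.750305))
(145, 130, 62, 39) (array([668.6, 404.3], dtype=float32), np.float32(184.60712), np.float32(82.39326), np.float32(63.479446)) (array([654.8, 391.3], dtype=float32), np.float32(175.89754), np.float32(78.50604), np.float32(63.479507))
key (320, 204, 12, 12) (array([477. , -33.9], dtype=float32), np.float32(32.18504), np.float32(32.057644), np.float32(178.21214))
```

View pics/crop.png

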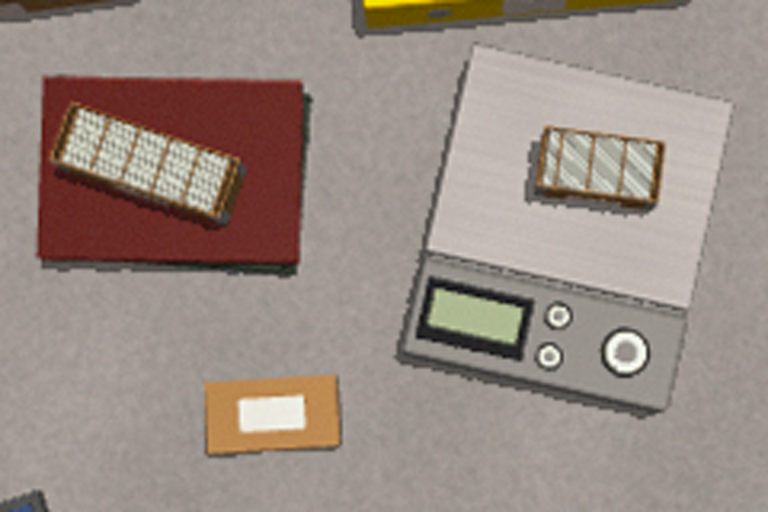

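The crop confirms it: the plain brown lid (crop centre 272,413) measures 123 x 67 mm, so it is the short lid. The short box stands on the platform and the print key is at crop (625,352). I'll hover over the lid next.

```bash
python3 -m pendant '[{"xyz":[0,0,0],"twist":0.17,"grip":1},{"xyz":[0,0,0],"twist":0.17,"grip":1},{"xyz":[0,0,0],"twist":0.17,"grip":1},{"xyz":[0,0,0],"twist":0.17,"grip":1},{"xyz":[0,0,0],"twist":0.17,"grip":1}]'
python3 -m pendant '[{"xyz":[0,0,0],"twist":0.17,"grip":1},{"xyz":[0,0,0],"twist":0.17,"grip":1},{"xyz":[-4.4,3,0],"twist":0,"grip":1},{"xyz":[-4.4,3,0],"twist":0,"grip":1},{"xyz":[-4.4,3,0],"twist":0,"grip":1}]'
python3 -m pendant '[{"xyz":[-4.4,3,0],"twist":0,"grip":1},{"xyz":[-4.4,3,0],"twist":0,"grip":1},{"xyz":[-4.4,3,0],"twist":0,"grip":1},{"xyz":[-4.2,3,0],"twist":0,"grip":1},{"xyz":[0,0,0],"twist":0,"grip":1}]'
cat > lid.py <<'E'
from h import *
import sys
s=ctrl.get_state();K,E=cam('wrist',s);i=ctrl.capture('wrist');cv2.imwrite(sys.argv[1],i)
hsv=cv2.cvtColor(i,cv2.COLOR_BGR2HSV);m=cv2.inRange(hsv,(8,90,100),(22,255,255))
print(s['time_s'],np.array(s['tcp_pos']),np.array(s['orientation']))
for c in blobs(m,500): print(cv2.boundingRect(c),rect(c,32,K,E))
E
python3 lid.py pics/w1.png
```

```text
time_s: 0.72
tcp_pos: [207.0, 589.5, 241.8]
orientation: [-180.0, 0.0, 111.6]
contact_force: [-0.2, -0.1, -0.4]
opening: 85.3
grasp_force: 0.0
time_s: 1.35
tcp_pos: [303.5, 460.1, 242.0]
orientation: [-180.0, 0.0, 92.5]
contact_force: [1.0, 0.2, -0.1]
opening: 85.6
grasp_force: 0.0
time_s: 1.98
tcp_pos: [432.5, 289.0, 242.3]
orientation: [180.0, 0.0, 92.1]
contact_force: [-0.4, 1.5, -0.1]
opening: 85.0
grasp_force: 0.0
1.975 [432.5 289.  242.3] [180.    0.   92.1]
(518, 249, 42, 134) (array([803.2, 102.6], dtype=float32), np.float32(231.90567), np.float32(54.745216), np.float32(108.468735))
(244, 124, 58, 102) (array([428.1, 295.4], dtype=float32), np.float32(120.25856), np.float32(64.06156), np.float32(92.09201))
(464, 3, 96, 182) (array([708.7, 386.6], dtype=float32), np.float32(174.75352), np.float32(73.92856), np.float32(69.38925))
```

View pics/w1.png

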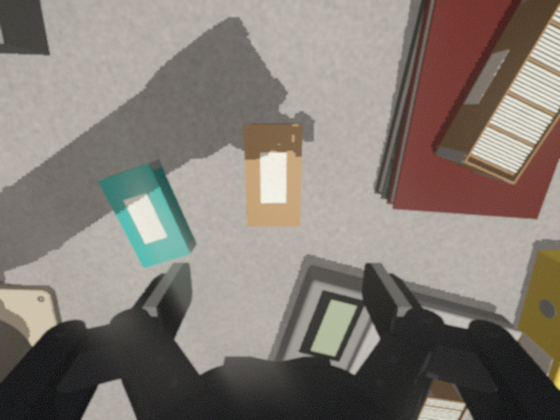

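The wrist view shows the lid at pixels (273,175), 120 x 64 mm at height 32, which is consistent with its real size. Its centre is about (428.3,295.4). I'll correct and descend.

```bash
python3 -m pendant '[{"xyz":[0.65,-0.4,4],"twist":0,"grip":1},{"xyz":[0,0,5],"twist":0,"grip":1},{"xyz":[0,0,3],"twist":0,"grip":1},{"xyz":[0,0,0],"twist":0,"grip":1},{"xyz":[0,0,0],"twist":0,"grip":1}]'
python3 lid.py pics/w2.png
```

```text
time_s: 2.65
tcp_pos: [426.0, 300.4, 123.6]
orientation: [179.9, -0.1, 92.5]
contact_force: [0.5, -0.5, 0.4]
opening: 85.2
grasp_force: 0.0
2.65 [426.  300.4 123.6] [179.9  -0.1  92.5]
(236, 145, 88, 144) (array([428.8, 296. ], dtype=float32), np.float32(121.96675), np.float32(65.03998), np.float32(92.5255))
```

```bash
python3 -m pendant '[{"xyz":[-0.45,0.26,0],"twist":0,"grip":1},{"xyz":[0,0,4],"twist":0,"grip":1},{"xyz":[0,0,4],"twist":0,"grip":1},{"xyz":[0,0,2.6],"twist":0,"grip":1},{"xyz":[0,0,0],"twist":0,"grip":1}]' 25
python3 -m pendant '[{"xyz":[0,0,0],"twist":0,"grip":1},{"xyz":[0,0,0],"twist":0,"grip":0.5},{"xyz":[0,0,0],"twist":0,"grip":0.5},{"xyz":[0,0,0],"twist":0,"grip":0.5},{"xyz":[0,0,0],"twist":0,"grip":0.5}]' 25
```

```text
time_s: 3.32
tcp_pos: [428.1, 294.2, 15.5]
orientation: [-179.9, 0.1, 92.5]
contact_force: [-0.2, -0.4, 0.1]
opening: 85.4
grasp_force: 0.0
time_s: 3.95
tcp_pos: [429.4, 295.6, 17.8]
orientation: [179.9, -0.1, 92.5]
contact_force: [-0.8, -1.3, 6.0]
opening: 65.7
grasp_force: 26.7
```

```bash
python3 -m pendant '[{"xyz":[0,0,-3],"twist":0,"grip":0.5},{"xyz":[0,0,-5],"twist":0,"grip":0.5},{"xyz":[0,0,-6],"twist":0,"grip":0.5},{"xyz":[0,0,-6],"twist":0,"grip":0.5},{"xyz":[0,0,-3],"twist":0,"grip":0.5}]'
python3 -m pendant '[{"xyz":[-3,1.3,0],"twist":0,"grip":0.5},{"xyz":[-5,2.2,0],"twist":0,"grip":0.5},{"xyz":[-5,2.2,0],"twist":0,"grip":0.5},{"xyz":[-5,2.2,0],"twist":0,"grip":0.5},{"xyz":[-5,2.2,0],"twist":0,"grip":0.5}]'
python3 -m pendant '[{"xyz":[-5,2.2,0],"twist":0,"grip":0.5},{"xyz":[-5,2.2,0],"twist":0,"grip":0.5},{"xyz":[-5,2,0],"twist":0,"grip":0.5},{"xyz":[-4,1.6,0],"twist":0,"grip":0.5},{"xyz":[-2.5,1,0],"twist":0,"grip":0.5}]'
python3 -m pendant '[{"xyz":[0,0,0],"twist":0,"grip":0.5},{"xyz":[0,0,0],"twist":0,"grip":0.5},{"xyz":[0,0,0],"twist":0,"grip":0.5},{"xyz":[0,0,0],"twist":0,"grip":0.5},{"xyz":[0,0,0],"twist":0,"grip":0.5}]'
python3 lid.py pics/w3.png
```

```text
time_s: 4.58
tcp_pos: [429.4, 295.4, 250.7]
orientation: [179.8, -0.2, 92.4]
contact_force: [-0.6, 0.1, -1.2]
opening: 65.8
grasp_force: 29.3
time_s: 5.2
tcp_pos: [540.0, 67.9, 247.3]
orientation: [179.9, -0.1, 92.5]
contact_force: [0.1, 0.6, -0.5]
opening: 65.3
grasp_force: 29.3
time_s: 5.82
tcp_pos: [638.8, -144.0, 246.9]
orientation: [180.0, 0.0, 92.4]
contact_force: [0.6, -0.5, 0.4]
opening: 65.6
grasp_force: 29.3
time_s: 6.45
tcp_pos: [638.5, -140.9, 246.4]
orientation: [180.0, -0.0, 92.5]
contact_force: [0.2, -0.6, 0.1]
opening: 65.3
grasp_force: 29.3
6.45 [ 638.5 -140.9  246.4] [180.   -0.   92.5]
(98, 259, 64, 57) (array([ 450.7, -295.7], dtype=float32), np.float32(77.60694), np.float32(66.26263), np.float32(108.03422))
(196, 162, 163, 206) (array([ 644.1, -269.3], dtype=float32), np.float32(304.85684), np.float32(196.22383), np.float32(92.57943))
(421, 0, 56, 177) (array([820.6, -38.5], dtype=float32), np.float32(188.9396), np.float32(60.997917), np.float32(103.468216))
```

View pics/w3.png

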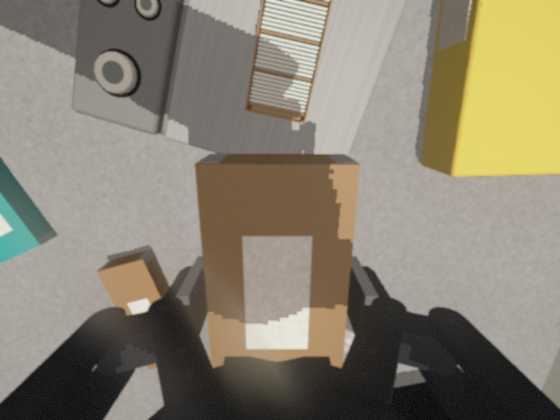

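The lid is held square, with its far edge at row 162. The box's near end is at (275,115) but its far end is cut off. Rising 10 cm brings all of it into view.

```bash
python3 -m pendant '[{"xyz":[0,0,-3],"twist":0,"grip":0.5},{"xyz":[0,0,-4],"twist":0,"grip":0.5},{"xyz":[0,0,-3],"twist":0,"grip":0.5},{"xyz":[0,0,0],"twist":0,"grip":0.5},{"xyz":[0,0,0],"twist":0,"grip":0.5}]'
cat > box.py <<'E'
from h import *
import sys
s=ctrl.get_state();K,E=cam('wrist',s);i=ctrl.capture('wrist');cv2.imwrite(sys.argv[1],i)
hsv=cv2.cvtColor(i,cv2.COLOR_BGR2HSV)
print(s['time_s'],np.array(s['tcp_pos']),np.array(s['orientation']))
m=cv2.inRange(hsv,(8,75,60),(22,255,255))
for c in blobs(m,150):
    x,y,w,h=cv2.boundingRect(c)
    if y<150 and 200<x<330: print((x,y,w,h),*rect(c,104,K,E))
zl=s['tcp_pos'][2]+14.2
T=np.eye(4);T[:3,:3]=R.from_euler('xyz',s['orientation'],degrees=True).as_matrix();T[:3,3]=s['tcp_pos']
for r in (180,200,220):
    xs=np.where(m[r,170:390])[0]+170
    print('lid row',r,xs.min(),xs.max(),((cast([[xs.min()-.5,r],[xs.max()+.5,r]],zl,K,E)-s['tcp_pos'])@T[:3,:3]).round(1).tolist())
for col in (230,275,320):
    ys=np.where(m[140:260,col])[0]+140
    print('lid top col',col,ys.min(),((cast([[col,ys.min()-.5]],zl,K,E)-s['tcp_pos'])@T[:3,:3]).round(1).tolist())
cv2.imwrite(sys.argv[1].replace('.png','_c.png'),cv2.resize(i[0:220,60:400],None,fx=2.3,fy=2.3))
E
python3 box.py pics/w4.png
```

```text
time_s: 7.12
tcp_pos: [638.4, -141.3, 345.5]
orientation: [-180.0, -0.0, 92.5]
contact_force: [-0.3, 0.0, -0.5]
opening: 65.3
grasp_force: 29.3
7.125 [ 638.4 -141.3  345.5] [-180.    -0.    92.5]
(254, 68, 50, 51) [637.5 -42. ] 53.982033 46.700825 170.51569
(265, 8, 54, 39) [647.3  23.3] 53.704853 38.52166 171.19638
lid row 180 197 357 [[53.6, -31.8, -14.2], [53.7, 33.2, -14.2]]
lid row 200 199 356 [[45.2, -31.6, -14.2], [45.3, 33.5, -14.2]]
lid row 220 200 354 [[36.4, -31.9, -14.2], [36.5, 33.4, -14.2]]
lid top col 230 155 [[63.9, -17.7, -14.2]]
lid top col 275 155 [[63.9, -0.1, -14.2]]
lid top col 320 155 [[63.9, 17.6, -14.2]]
```

View pics/w4_c.png

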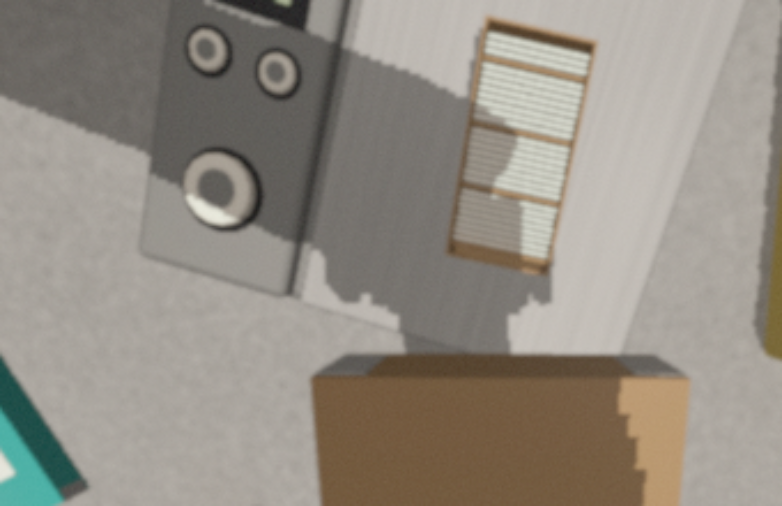

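The whole box is visible, corners at about (272,8), (319,19), (254,109) and (301,117), and the key is at (154,82). Now the joint rectangle of the rim pieces and the key.

```bash
python3 - <<'E'
from h import *
i=cv2.imread('pics/w4.png');s=ctrl.get_state();K,E=cam('wrist',s)
hsv=cv2.cvtColor(i,cv2.COLOR_BGR2HSV);m=cv2.inRange(hsv,(8,75,50),(22,255,255));m[125:]=0;m[:,:230]=0;m[:,340:]=0
p=np.argwhere(m)[:,::-1];h=cv2.convexHull(p.astype(np.int32))
r=rect(h,104,K,E);print(*r)
# edge line fits: sides from left/right extremes per row
L=[];Rr=[]
for y in range(25,100):
    x=np.where(m[y])[0]
    if len(x): L.append([x.min()-.5,y]);Rr.append([x.max()+.5,y])
for n,q in(('L',L),('R',Rr)):
    P=cast(q,104,K,E)[:,:2].astype(np.float32);v=cv2.fitLine(P,cv2.DIST_HUBER,0,.01,.01).ravel();print(n,np.degrees(np.arctan2(v[1],v[0]))%180,v[2:])
    a=v
    if n=='L':l=v
nrm=np.array([-l[1],l[0]]);print('width',(a[2:]-l[2:])@nrm)
print('corners',cast(cv2.boxPoints(cv2.minAreaRect(h)),104,K,E)[:,:2].tolist())
k=cv2.inRange(hsv,(0,0,0),(180,255,45))
for c in blobs(k,100):
    x,y,w,hh=cv2.boundingRect(c)
    if 120<x+w/2<190 and 50<y+hh/2<110:print('keyring',(x,y,w,hh),cast([[x+w/2,y+hh/2]],60,K,E))
g=cv2.HoughCircles(cv2.medianBlur(cv2.cvtColor(i,cv2.COLOR_BGR2GRAY),3)[:130,:200],cv2.HOUGH_GRADIENT,1,30,param1=80,param2=15,minRadius=10,maxRadius=22)
if g is not None:
    for c in g[0]:print(c,cast([c[:2]],66,K,E),c[2]*(345.5+131-66)/296)
E
```

```text
[641.7 -11.4] 108.853 53.768303 81.387405
L 81.44122 [615.1  -9.1]
R 60.021 [622.9 -19.5]
width -9.280855
corners [[602.4539009224299, -60.344496250940736], [624.0002502417045, 46.19503670806844], [676.5478304346881, 39.0299896693336], [660.1627804116938, -69.2557943006486]]
[155.5  80.5  16.5] [[478.  -30.1  66. ]] 22.8826
[150.5  23.5  10.6] [[477.2  33.8  66. ]] 14.700338
[180.5  33.5  10.4] [[513.   24.6  66. ]] 14.353633
```

```bash
python3 -m pendant '[{"xyz":[0,0,0],"twist":0.097,"grip":0.5},{"xyz":[0,0,0],"twist":0.097,"grip":0.5},{"xyz":[4,-0.5,0],"twist":0,"grip":0.5},{"xyz":[5,-0.67,2],"twist":0,"grip":0.5},{"xyz":[3.95,-0.5,4],"twist":0,"grip":0.5}]'
python3 -m pendant '[{"xyz":[0,0,5],"twist":0,"grip":0.5},{"xyz":[0,0,5],"twist":0,"grip":0.5},{"xyz":[0,0,3.5],"twist":0,"grip":0.5},{"xyz":[0,0,0],"twist":0,"grip":0.5},{"xyz":[0,0,0],"twist":0,"grip":0.5}]'
python3 -m pendant '[{"xyz":[0,0,0],"twist":0,"grip":0.5},{"xyz":[0,0,0],"twist":0,"grip":0.5},{"xyz":[0,0,0],"twist":0,"grip":0.5},{"xyz":[0,0,0],"twist":0,"grip":0.5},{"xyz":[0,0,0],"twist":0,"grip":0.5}]'
python3 -c "
from h import *
cv2.imwrite('pics/w5.png',ctrl.capture('wrist'));i=ctrl.capture('scene');cv2.imwrite('pics/s5.png',cv2.resize(i[150:310,150:330],None,fx=3.3,fy=3.3,interpolation=cv2.INTER_CUBIC))"
```

```text
time_s: 7.8
tcp_pos: [641.8, -8.7, 285.8]
orientation: [179.9, -0.0, 81.4]
contact_force: [0.8, -0.2, -0.7]
opening: 65.5
grasp_force: 29.3
time_s: 8.43
tcp_pos: [642.0, -11.0, 152.5]
orientation: [179.9, -0.0, 81.3]
contact_force: [-0.6, -0.1, -0.6]
opening: 65.5
grasp_force: 29.2
time_s: 9.05
tcp_pos: [641.5, -10.9, 151.3]
orientation: [-180.0, -0.0, 81.3]
contact_force: [0.9, -0.0, -0.1]
opening: 65.4
grasp_force: 29.2
```

View pics/s5.png

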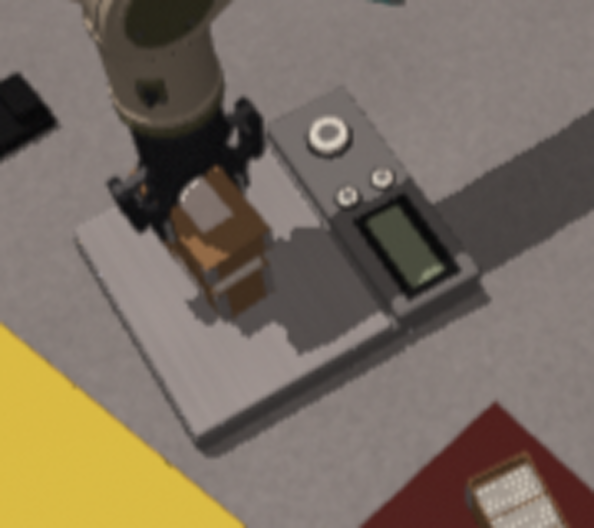

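The scene shows the lid right above the box, parallel to it. I'll lower until just engaged and check the force.

```bash
python3 -m pendant '[{"xyz":[0,0,1.2],"twist":0,"grip":0.5},{"xyz":[0,0,1],"twist":0,"grip":0.5},{"xyz":[0,0,0.8],"twist":0,"grip":0.5},{"xyz":[0,0,0.8],"twist":0,"grip":0.5},{"xyz":[0,0,0],"twist":0,"grip":0.5}]'
```

```text
time_s: 9.78
tcp_pos: [641.1, -10.9, 112.5]
orientation: [-179.9, 0.0, 81.3]
contact_force: [0.1, 0.1, -0.6]
opening: 65.4
grasp_force: 29.2
```

Engaged 9 mm without contact force. Down the rest.

```bash
python3 -m pendant '[{"xyz":[0,0,0.6],"twist":0,"grip":0.5},{"xyz":[0,0,0.6],"twist":0,"grip":0.5},{"xyz":[0,0,0.5],"twist":0,"grip":0.5},{"xyz":[0,0,0.2],"twist":0,"grip":0.5},{"xyz":[0,0,0],"twist":0,"grip":0.5}]'
```

```text
time_s: 10.4
tcp_pos: [641.5, -10.9, 94.2]
orientation: [-180.0, -0.0, 81.3]
contact_force: [-0.4, -0.6, -0.3]
opening: 65.3
grasp_force: 29.2
```

```bash
python3 -m pendant '[{"xyz":[0,0,0.1],"twist":0,"grip":0.5},{"xyz":[0,0,0.1],"twist":0,"grip":0.5},{"xyz":[0,0,0],"twist":0,"grip":0.5},{"xyz":[0,0,0],"twist":0,"grip":0.5},{"xyz":[0,0,0],"twist":0,"grip":0.5}]'
```

```text
time_s: 11.02
tcp_pos: [641.5, -10.9, 92.3]
orientation: [180.0, -0.0, 81.3]
contact_force: [-1.1, -0.6, -0.1]
opening: 65.4
grasp_force: 29.2
```

```bash
python3 -m pendant '[{"xyz":[0,0,0],"twist":0,"grip":1},{"xyz":[0,0,0],"twist":0,"grip":1},{"xyz":[0,0,0],"twist":0,"grip":1},{"xyz":[0,0,0],"twist":0,"grip":1},{"xyz":[0,0,0],"twist":0,"grip":1}]'
python3 -m pendant '[{"xyz":[0,0,-2],"twist":0,"grip":1},{"xyz":[0,0,-4],"twist":0,"grip":1},{"xyz":[0,0,-5],"twist":0,"grip":1},{"xyz":[-2,0,-5],"twist":0,"grip":1},{"xyz":[-2,0,-1],"twist":0,"grip":1}]'
python3 -m pendant '[{"xyz":[0,0,0],"twist":0,"grip":1},{"xyz":[0,0,0],"twist":0,"grip":1},{"xyz":[0,0,0],"twist":0,"grip":1},{"xyz":[0,0,0],"twist":0,"grip":1},{"xyz":[0,0,0],"twist":0,"grip":1}]'
python3 - <<'E'
from h import *
s=ctrl.get_state();K,E=cam('wrist',s);i=ctrl.capture('wrist');cv2.imwrite('pics/w6.png',i)
print(np.array(s['tcp_pos']),s['orientation'])
hsv=cv2.cvtColor(i,cv2.COLOR_BGR2HSV);m=cv2.inRange(hsv,(8,75,50),(22,255,255))
for c in blobs(m,500): print(cv2.boundingRect(c),*rect(c,106,K,E))
E
```

```text
time_s: 11.65
tcp_pos: [641.5, -10.9, 92.3]
orientation: [-180.0, -0.0, 81.3]
contact_force: [-0.7, -0.2, 0.1]
opening: 85.3
grasp_force: 0.0
time_s: 12.28
tcp_pos: [636.7, -51.6, 267.7]
orientation: [179.6, -0.1, 81.3]
contact_force: [-0.4, -0.4, -0.9]
opening: 85.5
grasp_force: 0.0
time_s: 12.9
tcp_pos: [635.5, -50.1, 261.9]
orientation: [-180.0, 0.0, 81.4]
contact_force: [1.3, 0.3, -0.2]
opening: 85.3
grasp_force: 0.0
[635.5 -50.1 261.9] [-180.     0.    81.4]
(173, 318, 49, 54) [ 508.4 -222. ] 80.21156 35.34982 110.20409
(242, 89, 71, 127) [641.3 -11.5] 120.767296 64.94785 81.1504
(400, 0, 44, 219) [781.6   0.5] 202.884 26.01632 94.06322
```

View pics/w6.png

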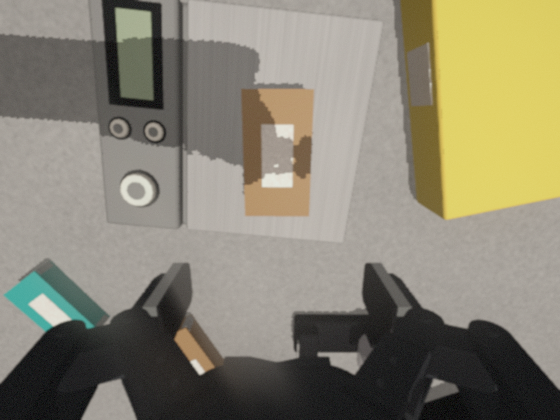

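The lid sits at (641.3,-11.5), yaw 81.2, and its size is right for a top at 106 mm, so it is fully home. The print key is at pixels (139,189). I'll locate it next.

```bash
python3 - <<'E'
from h import *
s=ctrl.get_state();K,E=cam('wrist',s);i=cv2.imread('pics/w6.png');hsv=cv2.cvtColor(i,cv2.COLOR_BGR2HSV)
print(hsv[189,126],hsv[189,139],hsv[215,120])
m=cv2.inRange(hsv,(0,0,165),(180,60,255));m[:,:105]=0;m[:,170:]=0;m[:165]=0;m[212:]=0
for c in blobs(m,60):
    print(cv2.boundingRect(c),*rect(c,66,K,E)); p=rect(c,66,K,E)[0]
    T=R.from_euler('xyz',s['orientation'],degrees=True).as_matrix()
    print('tool shift mm',T.T@np.r_[p-np.array(s['tcp_pos'])[:2],0])
print('small',cast([[120,128],[154,131]],60,K,E))
E
```

```text
[ 28  15 203] [ 19  18 154] [ 18  17 150]
(120, 175, 33, 31) [476.1 -31.6] 37.56416 35.30893 171.40294
tool shift mm [  -5.5 -160.4    0.1]
small [[476.3  37.5  60. ]
 [512.1  28.9  60. ]]
```

The key is at (476,-32), about 70 mm from the zero key as specified. I'll move over it with the gripper shut.

```bash
python3 -m pendant '[{"xyz":[-0.1,-4,0],"twist":0,"grip":0},{"xyz":[-0.2,-5,0],"twist":0,"grip":0},{"xyz":[-0.2,-4,0],"twist":0,"grip":0},{"xyz":[0,-3,0],"twist":0,"grip":0},{"xyz":[0,0,3],"twist":0,"grip":0}]'
python3 -m pendant '[{"xyz":[0,0,5],"twist":0,"grip":0},{"xyz":[0,0,5],"twist":0,"grip":0},{"xyz":[0,0,3],"twist":0,"grip":0},{"xyz":[0,0,0],"twist":0,"grip":0},{"xyz":[0,0,0],"twist":0,"grip":0}]'
```

```text
time_s: 13.58
tcp_pos: [476.5, -30.7, 234.0]
orientation: [179.8, -0.2, 81.4]
contact_force: [0.6, -0.5, 0.1]
opening: -0.3
grasp_force: 0.0
time_s: 14.2
tcp_pos: [477.4, -31.4, 103.6]
orientation: [179.9, -0.0, 81.3]
contact_force: [-1.0, -0.1, 0.6]
opening: 0.3
grasp_force: 0.0
```

```bash
python3 -m pendant '[{"xyz":[0,0,1.5],"twist":0,"grip":0},{"xyz":[0,0,0.9],"twist":0,"grip":0},{"xyz":[0,0,0.4],"twist":0,"grip":0},{"xyz":[0,0,0.2],"twist":0,"grip":0},{"xyz":[0,0,0],"twist":0,"grip":0}]'
```

```text
time_s: 14.82
tcp_pos: [476.5, -31.1, 72.4]
orientation: [-180.0, -0.0, 81.4]
contact_force: [-4.0, 1.4, 4.3]
opening: -0.1
grasp_force: 2.5
```

```bash
python3 -m pendant '[{"xyz":[0,0,0.15],"twist":0,"grip":0},{"xyz":[0,0,0.15],"twist":0,"grip":0},{"xyz":[0,0,0],"twist":0,"grip":0},{"xyz":[0,0,0],"twist":0,"grip":0},{"xyz":[0,0,0],"twist":0,"grip":0}]'
```

```text
time_s: 15.45
tcp_pos: [476.7, -31.2, 70.8]
orientation: [-180.0, -0.1, 81.3]
contact_force: [-11.1, 1.3, 27.6]
opening: -0.3
grasp_force: 13.6
```

The force is well above the 6 N spring and the travel has stopped, so the key has bottomed. Retreat and check.

```bash
python3 -m pendant '[{"xyz":[0,0,-1],"twist":0,"grip":0},{"xyz":[0,0,-3],"twist":0,"grip":0},{"xyz":[0,0,-5],"twist":0,"grip":0},{"xyz":[-2,0,-6],"twist":0,"grip":0},{"xyz":[-2,3,-4],"twist":0,"grip":0}]'
python3 -m pendant '[{"xyz":[0,4,0],"twist":0,"grip":0},{"xyz":[0,4,0],"twist":0,"grip":0},{"xyz":[0,0,0],"twist":0,"grip":0},{"xyz":[0,0,0],"twist":0,"grip":0},{"xyz":[0,0,0],"twist":0,"grip":0}]'
python3 - <<'E'
from h import *
s=ctrl.get_state();K,E=cam('wrist',s);i=ctrl.capture('wrist');cv2.imwrite('pics/w7.png',i);cv2.imwrite('pics/top7.png',ctrl.capture('top'))
hsv=cv2.cvtColor(i,cv2.COLOR_BGR2HSV);m=cv2.inRange(hsv,(8,75,50),(22,255,255))
for c in blobs(m,500): print(cv2.boundingRect(c),*rect(c,106,K,E))
E
```

```text
time_s: 16.08
tcp_pos: [500.2, -75.8, 261.9]
orientation: [179.8, -0.2, 81.4]
contact_force: [1.7, -0.2, -0.1]
opening: 0.3
grasp_force: 0.0
time_s: 16.7
tcp_pos: [578.7, -87.3, 259.1]
orientation: [180.0, -0.1, 81.3]
contact_force: [-0.3, 0.3, 0.7]
opening: -0.4
grasp_force: 0.0
(294, 32, 81, 141) [640.6 -11.4] 120.19135 66.32499 81.14953
(454, 0, 47, 182) [772.  -24.4] 165.05467 37.32734 95.029915
```

View pics/w7.png

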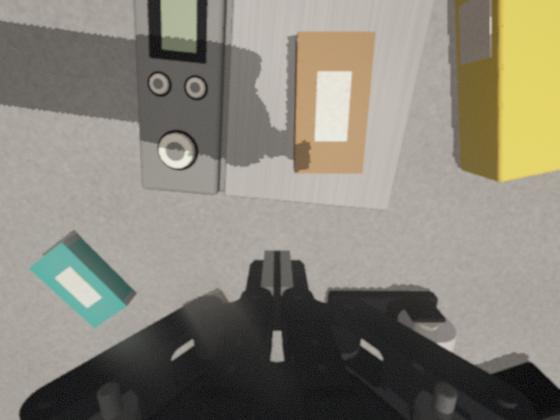

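The lid is still home on the box at (335,102), the key at (177,150) is up again, and the arm is clear. Handing in.

```bash
python3 -c "
from cell import ctrl
print(ctrl.hand_in())"
```

```text
the job is handed in; nothing more can be done
None
```

The short box on the scale is closed with its own lid, the print key was pressed fully down and sprang back up, and the job is handed in at about 17 s; the hand-in returned no verdict.

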